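# Make up a gift mug with dipper and peg

### The job

Make up the gift mug: take its lid off by the knob and lay it knob up in the shallow grey tray, then take the long honey dipper (the one with the grooved head) from the wooden stand and lower it head first right down into the mug before letting go, so that it leans against the rim on the side opposite the handle. Then squeeze the big wooden peg off its metal strip and clip it, standing up with its jaws well over the edge, onto the mug's rim straight above the handle. Leave the mug standing in its place and do not disturb the other things on the bench.

Things in the scene. Friction and masses are not known exactly. Their poses are not given: they have to be found in the camera images.
- mug: tall white ceramic mug, loose, 0.5 kg, outer diameter 80, 110 tall, wall 5, inner diameter 70, inner floor 6 above its underside. Origin: centre of the underside. z up, +y points from the mug's axis to its handle, which stands out to 80 from the axis between 20 and 80 above the underside
- lid: round wooden lid on the mug: disc 82 across and 8 thick, lying on the rim, with a plug 62 across and 8 deep below it and a round knob 24 across and 34 tall on top. Origin: centre of the plug's underside (the knob spans 16 to 50 above it); z up. It simply lifts off; 90 g
- tray: shallow grey square tray, fixed, 180 x 180 outside, walls 5 thick and 22 tall, floor 5 thick. Origin: centre of the underside; x and y along its sides
- stand: wooden block, fixed, 70 x 180 x 35 tall, with three round wells 34 across and 20 deep (floor 15 above the table), in a row along its y axis, 56 apart; the dipper, the muddler and the pestle stand in them in any order. Origin: centre of the underside
- dipper: wooden honey dipper, 200 long, 50 g, standing head down in a well of the stand: a grooved round head 30 across from 5 to 35 (flat foot 22 across), then a straight round shaft 12 across from 40 to its top at 200. Origin: centre of the foot; +z runs along the shaft to its top. Leaning in the mug with its foot on the handle side it stands about 24 degrees from upright
- dipper_top (a point): top end of the dipper's shaft, 200 from its foot
- rail: peg strip, fixed: upright aluminium strip 5 thick, 130 long, its top edge 90 above the table, on a wooden foot 140 x 70 x 12. Origin: centre of the foot's underside; x along the strip, y across it
- peg: large wooden sprung peg, 50 g, 100 tall, 16 wide, clipped jaws down over the strip, tails up. Origin: midway between the jaw tips (20 below the strip's top edge at the start); z up through the tails, x along the strip, y the way jaws and tails open and shut. Pivot 45 above the origin. Same either way round. This frame belongs to the +y leg, which turns 0.15 rad when squeezed evenly
- peg_jaw (a joint): opening of the peg's jaws, rad: about 0 on a 5 mm wall (tails 50 apart over their outsides at the top, tapering to 34 at the pivot), 0.3 at a hard stop when the tails are squeezed to 34 over the outsides (about 8 N; outer faces then parallel), jaw tips then 18 apart. Let go, it springs shut
- peg_tails (a point): point on the peg's middle line 90 above the jaw tips, midway between the tails: where to squeeze them
- mug_clip_spot (a point): middle of the 5 mm wall on the mug's rim straight above the handle, 37.5 from the mug's axis and 110 above its underside; axes as the mug's, +y outward
- muddler: bystander, to be left alone: short thick wooden muddler, 120 tall, 24 across (28 at its foot)
- pestle: bystander, to be left alone: short wooden pestle, 133 tall, with a 26 mm ball on top
- dispenser: bystander, to be left alone: blue desk tape dispenser, 70 x 190 x 108
- giftbox: bystander, to be left alone: cream gift box with a red cap, lying down, 74 x 200 x 74; origin at the centre of its underside
- tin: bystander, to be left alone: small round tin, 66 across, 65 tall
- taperoll: bystander, to be left alone: roll of tape lying flat, 90 across, 24 tall
- boxcap: bystander, to be left alone: red open box cap, 75 x 75 x 35
There are look-alikes about, which are no part of the job. Leave any green look-alike of the rail alone. There is more than one size of the lid; the job needs the larger.

How it is judged:
By the outcome, as a careful person would: the job done as asked, in the order asked, and still so for the second after the job is handed in, with the robot touching nothing.
It also fails if it takes over 69 s, if anything falls off the work surface, if the arm or the gripper's body presses on something with over 40 N, if the wrist force passes 120 N, or if a joint passes its speed limit or range.

### The arm

A 6-joint arm with a two-finger parallel gripper is mounted at the origin on the work surface. World frame = base frame: x ahead of the robot, y to its left, z up, the work surface at z = 0. Lengths are in m, angles in degrees, forces in N, time in s.
With the tool pointing down it reaches from about 0.35 to 0.875 m from the base axis. Payload 4.2 kg.
Tool frame: the origin (TCP) lies on the centre line of the jaws, within the pads' length; the fingertips stand 19 mm ahead of it and the grasp point (between the pads) is the TCP; z points along the fingers, y is the line along which they close (so a half turn about z gives the same grasp; the last joint's range is limited). The gripper opens to 87 mm and grips with 3 to 60 N. Pads are 19 mm wide; open, the fingers measure 117 mm over their backs; the gripper's body (75 mm by 190 mm) begins 51 mm behind the grasp point.
Start: joints at [88.384, 22.042, 0.453, 0, -68.411, -14.817], TCP at [0.177, 0.599, 0.242] pointing down, gripper open.
Joint ranges: [-179.83, 179.83], [-69.29, 118.12], [-61.27, 80.66], [-181.25, 117.63], [-171.15, -9.14], [-177.46, 177.46]. Speed limits (degrees/s): [159.86, 159.86, 180, 180, 180, 180].

### API

Orientations are given as a 3x3 rotation matrix whose columns are the frame's x, y, z axes.
In Python, from station import sense, capture, finish_job, search_frame, masks_of gives the robot as it stands.
- The arm moves only by the tool drive_tool, never from a script. Its argument "rows" is a list of rows, each a list of 7 numbers: the opening in per cent of the stroke, from 0 (shut) to 100 (fully open), then the shift along the world's x, y, z in mm, then the turn, a rotation vector about the world's x, y, z in rad. In form: [[fingers, dx, dy, dz, wx, wy, wz], ...]. A call has 1 to 5 rows; each row shifts and turns the commanded pose from where the row before left it; what a row does not reach is not made up. A row lasts 1/12 s, in which the tool goes at most 41.7 mm and 7.16 degrees, less where a joint would pass 70% of its speed; a pose out of reach is approached as far as the arm can. A call is refused whole if a number of a shift passes 41.7 or a number of a turn 0.125, either way. A call with a gripper value outside its range is refused whole. The fingers move at their own pace and stop on an object; the grip force is fixed at half the most. Time passes only in rows, so rows that do not move let the fingers close. It gives the time, the measured TCP pose, the force, the opening and the grip force at its end, in the units of the state.
- sense(): the state, without advancing time (a new reading comes with each control period).
- capture(name): name is "side" or "top"; returns a dict with "frame" (384x512x3 uint8, red, green, blue), "z_map" (384x512 float32, m along the optical axis (not along the pixel's ray), 0 where there is no reading), "fx", "fy", "cx", "cy" (pixels), "distortion" ([k1, k2, p1, p2, k3] as OpenCV has them; the pictures are not rectified), "R" (3x3) and "t" (3): a world point X has camera coordinates R X + t. Camera axes: x right, y down, z forward; pixel columns grow to the right and rows downward; lengths in m; the calibration is good to about 2 mm. A picture is of the moment at which its call begins.
- finish_job(): hands the job in; it is judged then, once.
Trained networks look in a picture, given as the dict that the camera call returned (one of the last four; its "shot" number tells which), for a name from the list of things; names that differ only in an ending like _2 or _b are one class to them, and where a whole thing is asked for, a point or a joint stands for the part that bears it (a point fixed in the world has none). Each returns a list of dicts, best first, with "p" (0 to 1); they miss things now and then, are a little off and sometimes report something else, mostly with a low value. They report only what shows in the picture. A call takes as long as a camera call. They do not tell look-alikes from the thing itself.
- search_frame(label, picture): "xy" ([column, row] in pixels, amid what is visible of it).
- masks_of(label, picture): "region" (384x512 bool, what is visible of it) and "xy" ([column, row] in pixels, amid what is visible of it).
The state is a dict: "time_s": time; "joints": joint angles; "joint_velocities": joint speeds; "effort": joint torques, N m; "tcp_pos": TCP position; "ee_rot": TCP orientation; "wrist_force": force on the tool from outside, world axes, zero at the start; "moment": the same for the moment, N m; "gripper_width": opening from 0.0 (shut) to 1.0 (fully open); "gripper_force": force on a finger pad.
Only numpy, scipy, OpenCV 4.12 (cv2) and the standard library are available. Lean on these libraries where they do the work, as an engineer would, in place of code of your own. Each camera call takes 0.05 s, during which the arm holds its last target. There are 200 camera calls.

## Working session

There is one attempt and no reset: what is moved stays moved. The work goes in short steps, Python scripts to look and compute and a tool call to move; the robot and the scene stay as the last step left them, time stands still between calls to the robot, and variables do not carry over. Pictures are saved under pics/ and viewed, at most 10 in all, crops included, and the job is handed in when it is done.

Besides the shell and the picture viewer there is one more tool, called after ">>>" as a command line: name --pt "numbers of a row" for each row, then --argument value for the rest. drive_tool: Moves the arm, as the interface text tells. Its arguments: {"type":"object","properties":{"rows":{"type":"array"}},"required":["rows"]}

```bash
mkdir -p pics; cat > h.py <<'E'
import numpy as np, cv2
from station import sense, capture, finish_job, search_frame, masks_of
def K(c): return np.array([[c["fx"],0,c["cx"]],[0,c["fy"],c["cy"]],[0,0,1.]])
def world(c,mask=None,uv=None):
    if uv is None:
        v,u=np.nonzero(mask); uv=np.stack([u,v],1)
    uv=np.asarray(uv,float).reshape(-1,2)
    z=c["z_map"][uv[:,1].round().astype(int),uv[:,0].round().astype(int)]
    n=cv2.undistortPoints(uv.reshape(-1,1,2),K(c),np.array(c["distortion"],float)).reshape(-1,2)
    ok=z>0
    P=np.c_[n*z[:,None],z][ok]
    return (P-np.array(c["t"]))@np.array(c["R"])
def proj(c,X):
    R=np.array(c["R"]);return cv2.projectPoints(np.asarray(X,float).reshape(-1,1,3),cv2.Rodrigues(R)[0],np.array(c["t"],float),K(c),np.array(c["distortion"],float))[0].reshape(-1,2)
def save(n,im,box=None,s=1):
    if box: im=im[box[1]:box[3],box[0]:box[2]]
    cv2.imwrite("pics/"+n,cv2.resize(im[:,:,::-1],None,fx=s,fy=s,interpolation=cv2.INTER_CUBIC))
E
python3 - <<'E'
from h import *
import pickle
for n in("top","side"):
    c=capture(n); pickle.dump(c,open(n+".pkl","wb")); save(n+"0.png",c["frame"],s=1.5)
    print(n,"cam at",(-np.array(c["R"]).T@np.array(c["t"])).round(3))
    for l in "mug lid tray stand dipper rail peg muddler pestle dispenser giftbox tin".split():
        for d in masks_of(l,c)[:3]:
            P=world(c,d["region"])
            if len(P): print(l,round(d["p"],2),np.round(d["xy"]),d["region"].sum(),"med",np.median(P,0).round(3),"lo",np.percentile(P,2,axis=0).round(3),"hi",np.percentile(P,98,axis=0).round(3))
s=sense();print(s["tcp_pos"],s["ee_rot"],s["gripper_width"])
E
```

```text
top cam at [0.414 0.026 1.241]
mug 0.48 [269. 189.] 178 med [ 0.559 -0.019  0.067] lo [ 0.523 -0.066  0.003] hi [0.571 0.015 0.099]
lid 0.82 [245. 154.] 374 med [0.657 0.051 0.011] lo [0.631 0.025 0.006] hi [0.686 0.079 0.038]
lid 0.77 [287. 186.] 827 med [ 0.562 -0.063  0.116] lo [ 0.527 -0.101  0.001] hi [ 0.606 -0.026  0.151]
lid 0.38 [375. 215.] 81 med [ 0.49  -0.27   0.143] lo [ 0.483 -0.279  0.116] hi [ 0.497 -0.261  0.168]
tray 0.94 [178. 165.] 4182 med [0.622 0.241 0.003] lo [ 0.534  0.153 -0.002] hi [0.71  0.325 0.022]
tray 0.68 [387. 146.] 1984 med [ 0.673 -0.33   0.059] lo [ 0.644 -0.42   0.008] hi [ 0.713 -0.243  0.106]
stand 0.91 [167. 237.] 1310 med [0.442 0.257 0.033] lo [0.409 0.176 0.015] hi [0.478 0.352 0.037]
stand 0.35 [178. 166.] 4200 med [0.623 0.241 0.003] lo [ 0.537  0.153 -0.002] hi [0.709 0.327 0.022]
stand 0.22 [265. 115.] 2314 med [ 0.758 -0.003  0.069] lo [ 0.729 -0.1    0.007] hi [0.799 0.091 0.075]
dipper 0.61 [163. 230.] 208 med [0.443 0.261 0.053] lo [0.43  0.25  0.018] hi [0.457 0.302 0.214]
rail 0.75 [354. 210.] 1199 med [ 0.505 -0.252  0.011] lo [ 
[... 2857 characters left out ...]
med [ 0.487 -0.245  0.125] lo [ 0.479 -0.291  0.072] hi [ 0.497 -0.233  0.169]
pestle 0.3 [278. 275.] 406 med [0.44  0.272 0.147] lo [0.429 0.259 0.032] hi [0.447 0.277 0.216]
dispenser 0.9 [234. 173.] 1061 med [ 0.67  -0.322  0.052] lo [ 0.641 -0.414  0.007] hi [ 0.712 -0.24   0.108]
giftbox 0.63 [172. 229.] 2268 med [0.752 0.044 0.065] lo [ 0.727 -0.098  0.005] hi [0.801 0.097 0.076]
tin 0.91 [300. 217.] 669 med [ 0.426 -0.087  0.047] lo [ 0.396 -0.146  0.003] hi [ 0.458 -0.076  0.068]
[0.17677499 0.59945988 0.24152937] [[ 9.59159397e-01 -2.82866134e-01  2.83655854e-05]
 [-2.82866133e-01 -9.59159397e-01 -4.85627186e-05]
 [ 4.09438663e-05  3.85557245e-05 -9.99999998e-01]] 1.0042761445042576
```

View pics/top0.png

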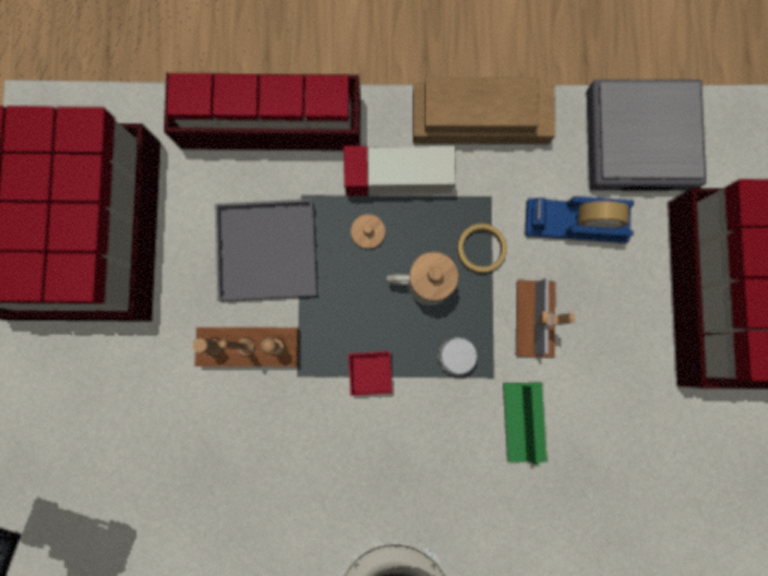

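View pics/side0.png

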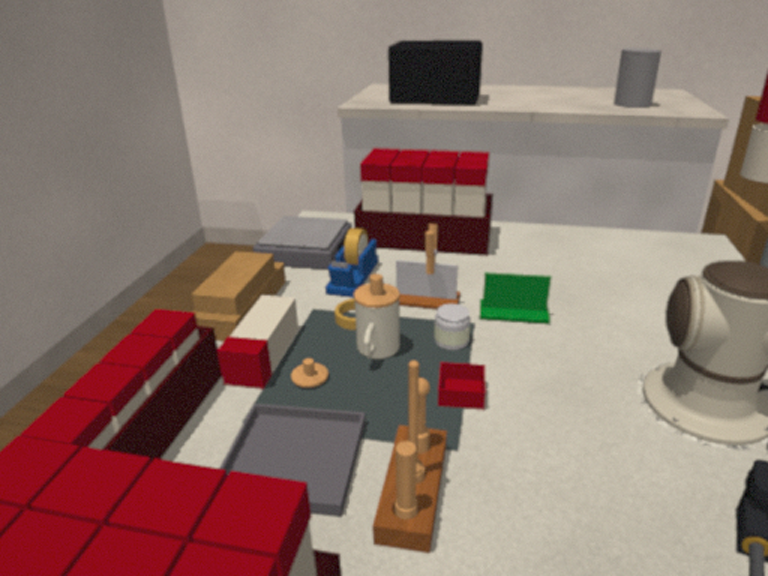

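Top view (pixels of the 512x384 image):
- **Lids:** the large one is on the mug at (289,186), and a smaller one lies on the mat at (245,154). The job needs the large one.
- **Rails:** the grey strip carrying the peg is at (358,212), and the green look-alike at (345,280) is to be left alone.
- **Stand:** muddler at (139,229), dipper in the middle at (163,230), the tallest at z = 0.215, and pestle at (183,228).
- **Mug handle:** it points left in the image, which is +y.

I'll confirm these in one enlarged crop and measure precisely.

```bash
python3 - <<'E'
from h import *
import pickle
from scipy.optimize import least_squares
T=pickle.load(open("top.pkl","rb"));S=pickle.load(open("side.pkl","rb"))
a=cv2.resize(S["frame"][140:370,180:320],(480,789)); b=cv2.resize(T["frame"][140:260,110:400],(800,331))
save("crop1.png",S["frame"],(190,140,320,350),2.85)
vv,uu=np.mgrid[0:384,0:512]
def cloud(c):
    return world(c,np.ones((384,512),bool)&(c["z_map"]>0))
def circ(P,r=None):
    f=lambda q:np.hypot(P[:,0]-q[0],P[:,1]-q[1])-(r or q[2])
    s=least_squares(f,[*P[:,:2].mean(0),.02],loss="soft_l1",f_scale=.002);return s.x.round(4),np.abs(s.fun).mean().round(4)
def box(P,lo,hi): return P[np.all((P>=lo)&(P<=hi),1)]
for n,c in(("top",T),("side",S)):
    P=cloud(c);print(n)
    disc=box(P,[.50,-.12,.108],[.62,0,.124]); print(" disc",len(disc),disc.mean(0).round(4),((disc.max(0)+disc.min(0))/2).round(4),np.ptp(disc,0).round(3),"rect",cv2.minEnclosingCircle(disc[:,:2].astype(np.float32)))
    kn=box(P,[.53,-.09,.146],[.60,-.03,.16]);print(" knob",len(kn),kn.mean(0).round(4),((kn.max(0)+kn.min(0))/2).round(4),np.ptp(kn,0).round(3))
    wall=box(P,[.50,-.12,.02],[.62,0,.1]);wall=wall[wall[:,1]<-.015]; print(" mug circ r40",len(wall),circ(wall,.04))
    h=box(P,[.53,-.02,.025],[.60,.03,.085]);print(" handle",len(h),h.mean(0).round(4),np.ptp(h,0).round(3),np.median(h[h[:,1]>.005],0).round(4))
    d=box(P,[.42,.24,.07],[.47,.295,.23]);print(" dipper",len(d),circ(d,.006),"z",d[:,2].max().round(4))
    d=box(P,[.42,.24,.205],[.47,.295,.23]);print(" dipper top",len(d),d.mean(0).round(4))
    st=box(P,[.435,-.30,.075],[.57,-.22,.095]);st=st[(st[:,0]<.472)|(st[:,0]>.51)];print(" strip",len(st),st.mean(0).round(4),"fit y=",np.polyfit(st[:,0],st[:,1],1).round(4),st.min(0).round(3),st.max(0).round(3))
    for z0,z1 in((.10,.125),(.125,.15),(.15,.165),(.165,.175)):
        p=box(P,[.46,-.32,z0],[.53,-.20,z1]);
        if len(p):print(" peg",z0,len(p),p.mean(0).round(4),p.min(0).round(4),p.max(0).round(4))
    w=box(P,[.5,.13,.014],[.74,.35,.03]);print(" tray",len(w),cv2.minAreaRect(w[:,:2].astype(np.float32)))
    w=box(P,[.38,.15,.033],[.5,.38,.039]);print(" stand",len(w),cv2.minAreaRect(w[:,:2].astype(np.float32)))
    print(" floor z",np.median(box(P,[.55,.17,-.01],[.69,.31,.012])[:,2]),"table",np.median(box(P,[.2,0,-.01],[.3,.15,.012])[:,2]))
E
```

```text
top
 disc 725 [ 0.562  -0.0624  0.1158] [ 0.5635 -0.0631  0.116 ] [0.08  0.081 0.014] rect ((0.5626227259635925, -0.06294029206037521), 0.04100372642278671)
 knob 69 [ 0.5626 -0.0627  0.1498] [ 0.5626 -0.0627  0.1504] [0.02  0.02  0.009]
 mug circ r40 109 (array([ 0.5635, -0.0619,  0.02  ]), np.float64(0.0028))
 handle 87 [ 0.5636 -0.0031  0.0639] [0.012 0.034 0.054] [0.563  0.0097 0.0646]
 dipper 80 (array([0.4438, 0.266 , 0.02  ]), np.float64(0.0007)) z 0.2146
 dipper top 25 [0.4437 0.2652 0.2117]
 strip 116 [ 0.5067 -0.2561  0.0855] fit y= [-0.0405 -0.2356] [ 0.436 -0.262  0.075] [ 0.565 -0.251  0.092]
 peg 0.1 70 [ 0.4896 -0.259   0.1177] [ 0.4801 -0.2741  0.1016] [ 0.5006 -0.2456  0.1249]
 peg 0.125 39 [ 0.4905 -0.2614  0.1369] [ 0.4839 -0.2721  0.1251] [ 0.4992 -0.2367  0.1488]
 peg 0.15 35 [ 0.4915 -0.2606  0.1598] [ 0.4828 -0.2813  0.1537] [ 0.4998 -0.2313  0.1648]
 peg 0.165 35 [ 0.49   -0.2578  0.1667] [ 0.4825 -0.2806  0.1651] [ 0.4989 -0.2324  0.1687]
 tray 539 ((0.6226552724838257, 0.2391359955072403), (0.18090525269508362, 0.18011607229709625), 3.615804433822632)
 stand
[... 741 characters left out ...]
.435 -0.263  0.075] [ 0.562 -0.248  0.093]
 peg 0.1 46 [ 0.4868 -0.2453  0.1136] [ 0.4788 -0.2672  0.1004] [ 0.4971 -0.2357  0.125 ]
 peg 0.125 52 [ 0.4872 -0.2436  0.138 ] [ 0.4803 -0.2808  0.1251] [ 0.4963 -0.2323  0.1497]
 peg 0.15 45 [ 0.4878 -0.2505  0.1584] [ 0.4798 -0.2779  0.1503] [ 0.4962 -0.2321  0.1649]
 peg 0.165 27 [ 0.4884 -0.2555  0.1677] [ 0.4805 -0.2841  0.1651] [ 0.4964 -0.2303  0.1697]
 tray 802 ((0.6218891143798828, 0.2403164505958557), (0.1815689206123352, 0.18250226974487305), 3.546262741088867)
 stand 1589 ((0.44194233417510986, 0.2677495777606964), (0.07072702050209045, 0.1824401468038559), 0.14724057912826538)
 floor z 0.005993749111176516 table 0.0007587938043527018
```

View pics/crop1.png

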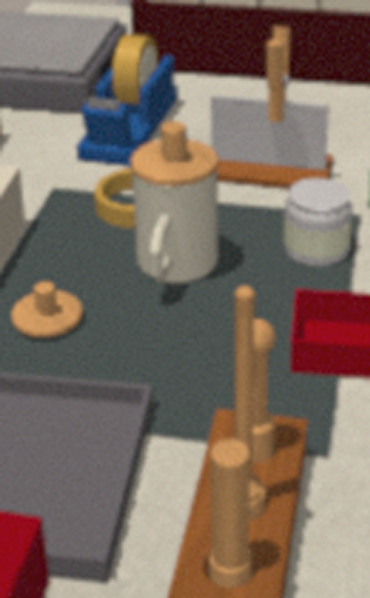

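The crop shows the large lid on the mug at (174,145), the small one on the mat at (47,310), the tall thin dipper at (243,290), and the peg on the grey strip at (278,75). That settles which things to use. I'll move to above the large lid's knob.

>>> drive_tool --pt "60 19.2 -33.1 15 0 0 -0.117" --pt "60 19.2 -33.1 15 0 0 -0.117" --pt "60 19.2 -33.1 15 0 0 -0.117" --pt "60 19.2 -33.1 15 0 0 -0.117" --pt "60 19.2 -33.1 0 0 0 -0.117"

```text
time_s: 1.72
tcp_pos: [0.2741, 0.4337, 0.3051]
ee_rot: [[0.64, -0.768, 0.003], [-0.768, -0.64, 0.006], [-0.003, -0.006, -1.0]]
wrist_force: [1.2, 1.1, 0.4]
gripper_width: 0.709
gripper_force: 0.0
```

>>> drive_tool --pt "60 19.2 -33.1 0 0 0 -0.117" --pt "60 19.2 -33.1 0 0 0 -0.117" --pt "60 19.2 -33.1 0 0 0 -0.117" --pt "60 19.2 -33.1 0 0 0 -0.117" --pt "60 19.2 -33.1 0 0 0 -0.117"

```text
time_s: 2.13
tcp_pos: [0.3692, 0.2667, 0.302]
ee_rot: [[0.109, -0.994, 0.001], [-0.994, -0.109, 0.001], [-0.001, -0.001, -1.0]]
wrist_force: [1.2, 0.3, -0.5]
gripper_width: 0.6
gripper_force: 0.0
```

>>> drive_tool --pt "60 19.2 -33.1 0 0 0 -0.117" --pt "60 19.2 -33.1 0 0 0 0" --pt "60 19.2 -33.1 0 0 0 0" --pt "60 19.2 -33.1 0 0 0 0" --pt "60 19.2 -33.1 0 0 0 0"

```text
time_s: 2.55
tcp_pos: [0.4653, 0.1011, 0.302]
ee_rot: [[-0.003, -1.0, 0.001], [-1.0, 0.003, 0.001], [-0.001, -0.001, -1.0]]
wrist_force: [0.8, 0.8, -0.3]
gripper_width: 0.6
gripper_force: 0.0
```

>>> drive_tool --pt "60 19.2 -33.1 0 0 0 0" --pt "60 19.2 -33.1 0 0 0 0" --pt "60 19.2 -33.1 0 0 0 0" --pt "60 19.2 -33.1 0 0 0 0" --pt "60 19.2 -33.1 0 0 0 0"

```text
time_s: 2.97
tcp_pos: [0.5614, -0.0645, 0.3018]
ee_rot: [[-0.003, -1.0, 0.0], [-1.0, 0.003, 0.0], [-0.0, -0.0, -1.0]]
wrist_force: [0.9, 0.9, 0.3]
gripper_width: 0.6
gripper_force: 0.0
```

>>> drive_tool --pt "60 0 0 0 0 0 0" --pt "60 0 0 0 0 0 0"

```text
time_s: 3.13
tcp_pos: [0.5612, -0.0643, 0.3007]
ee_rot: [[-0.007, -1.0, -0.001], [-1.0, 0.007, -0.0], [0.0, 0.001, -1.0]]
wrist_force: [1.0, 0.1, 0.1]
gripper_width: 0.605
gripper_force: 0.0
```

>>> drive_tool --pt "60 0 2.2 -38 0 0 0" --pt "60 0 0 -38 0 0 0" --pt "60 0 0 -38 0 0 0" --pt "60 0 0 -30 0 0 0" --pt "60 0 0 -14 0 0 0"

```text
time_s: 3.55
tcp_pos: [0.5576, -0.0593, 0.1395]
ee_rot: [[-0.002, -1.0, -0.007], [-1.0, 0.002, 0.0], [-0.0, 0.007, -1.0]]
wrist_force: [-0.8, -0.2, -0.6]
gripper_width: 0.597
gripper_force: 0.0
```

>>> drive_tool --pt "15 0 0 0 0 0 0" --pt "0 0 0 0 0 0 0" --pt "0 0 0 0 0 0 0" --pt "0 0 0 0 0 0 0" --pt "0 0 0 0 0 0 0"

```text
time_s: 3.97
tcp_pos: [0.5615, -0.06, 0.1453]
ee_rot: [[-0.003, -1.0, 0.003], [-1.0, 0.003, 0.0], [-0.0, -0.003, -1.0]]
wrist_force: [-0.4, 0.5, 0.1]
gripper_width: 0.308
gripper_force: 0.0
```

>>> drive_tool --pt "0 0 0 0 0 0 0" --pt "0 0 0 0 0 0 0" --pt "0 0 0 0 0 0 0" --pt "0 0 0 0 0 0 0"

```text
time_s: 4.3
tcp_pos: [0.5619, -0.0601, 0.145]
ee_rot: [[-0.003, -1.0, 0.003], [-1.0, 0.003, 0.0], [-0.0, -0.003, -1.0]]
wrist_force: [-0.6, 1.4, 5.6]
gripper_width: 0.269
gripper_force: 30.0
```

>>> drive_tool --pt "0 0 0 20 0 0 0" --pt "0 0 0 35 0 0 0" --pt "0 0 0 35 0 0 0" --pt "0 7.5 37 0 0 0 0" --pt "0 7.5 38 0 0 0 0"

```text
time_s: 4.72
tcp_pos: [0.5762, 0.014, 0.2359]
ee_rot: [[-0.007, -1.0, 0.004], [-1.0, 0.007, 0.001], [-0.001, -0.004, -1.0]]
wrist_force: [0.6, 0.8, -3.3]
gripper_width: 0.263
gripper_force: 30.0
```

>>> drive_tool --pt "0 7.5 38 0 0 0 0" --pt "0 7.5 38 0 0 0 0" --pt "0 7.5 38 0 0 0 0" --pt "0 7.5 38 0 0 0 0" --pt "0 7.5 38 0 0 0 0"

```text
time_s: 5.13
tcp_pos: [0.6126, 0.2061, 0.2326]
ee_rot: [[-0.003, -1.0, -0.002], [-1.0, 0.003, -0.001], [0.001, 0.002, -1.0]]
wrist_force: [0.3, -0.3, -0.1]
gripper_width: 0.273
gripper_force: 30.0
```

>>> drive_tool --pt "0 7.5 35 0 0 0 0" --pt "0 0 0 0 0 0 0" --pt "0 0 0 -38 0 0 0" --pt "0 0 0 -38 0 0 0" --pt "0 0 0 -38 0 0 0"

```text
time_s: 5.55
tcp_pos: [0.6201, 0.2395, 0.118]
ee_rot: [[-0.003, -1.0, -0.001], [-1.0, 0.003, 0.0], [-0.0, 0.001, -1.0]]
wrist_force: [0.6, 0.5, -1.3]
gripper_width: 0.267
gripper_force: 30.0
```

>>> drive_tool --pt "0 0 0 -38 0 0 0" --pt "0 0 0 -15 0 0 0" --pt "0 0 0 -5 0 0 0" --pt "0 0 0 -5 0 0 0" --pt "0 0 0 0 0 0 0"

```text
time_s: 5.97
tcp_pos: [0.6209, 0.2395, 0.0564]
ee_rot: [[-0.003, -1.0, -0.0], [-1.0, 0.003, -0.0], [0.0, 0.0, -1.0]]
wrist_force: [0.4, -0.9, -0.7]
gripper_width: 0.266
gripper_force: 30.0
```

>>> drive_tool --pt "0 0 0 -4 0 0 0" --pt "0 0 0 -3 0 0 0" --pt "0 0 0 0 0 0 0"

```text
time_s: 6.22
tcp_pos: [0.6209, 0.2398, 0.0502]
ee_rot: [[-0.003, -1.0, 0.001], [-1.0, 0.003, 0.001], [-0.001, -0.001, -1.0]]
wrist_force: [-0.6, -0.1, -1.2]
gripper_width: 0.269
gripper_force: 30.0
```

>>> drive_tool --pt "0 0 0 -1.5 0 0 0" --pt "0 0 0 -1 0 0 0" --pt "0 0 0 0 0 0 0"

```text
time_s: 6.47
tcp_pos: [0.6211, 0.2399, 0.0481]
ee_rot: [[-0.003, -1.0, 0.001], [-1.0, 0.003, 0.0], [-0.0, -0.001, -1.0]]
wrist_force: [-0.8, -0.7, 3.0]
gripper_width: 0.262
gripper_force: 30.0
```

>>> drive_tool --pt "60 0 0 0 0 0 0" --pt "60 0 0 0 0 0 0" --pt "60 0 0 0 0 0 0" --pt "60 0 0 0 0 0 0" --pt "60 0 0 20 0 0 0"

```text
time_s: 6.88
tcp_pos: [0.6181, 0.2382, 0.0628]
ee_rot: [[-0.004, -1.0, -0.008], [-1.0, 0.004, -0.004], [0.004, 0.008, -1.0]]
wrist_force: [-0.0, -0.3, -0.9]
gripper_width: 0.548
gripper_force: 0.0
```

>>> drive_tool --pt "60 0 0 40 0 0 0" --pt "60 0 0 40 0 0 0" --pt "60 0 0 40 0 0 0" --pt "60 0 0 40 0 0 0" --pt "60 0 0 40 0 0 0"

```text
time_s: 7.3
tcp_pos: [0.6204, 0.2394, 0.2691]
ee_rot: [[-0.003, -1.0, -0.0], [-1.0, 0.003, 0.0], [-0.0, 0.0, -1.0]]
wrist_force: [-0.7, 0.3, -0.4]
gripper_width: 0.602
gripper_force: 0.0
```

>>> drive_tool --pt "60 -36 5.3 5 0 0 0" --pt "60 -36 5.3 0 0 0 0" --pt "60 -36 5.3 0 0 0 0" --pt "60 -36 5.3 0 0 0 0" --pt "60 -34 5.3 0 0 0 0"

```text
time_s: 7.72
tcp_pos: [0.4409, 0.2659, 0.2719]
ee_rot: [[-0.003, -1.0, -0.0], [-1.0, 0.003, 0.0], [-0.0, 0.0, -1.0]]
wrist_force: [-0.2, 0.8, -0.1]
gripper_width: 0.599
gripper_force: 0.0
```

```bash
python3 - <<'E'
from h import *
c=capture("top"); save("top1.png",c["frame"],(120,80,420,300),2.5)
s=sense();print(s["time_s"],s["tcp_pos"],s["joints"])
for l in("lid","mug"):
  for d in masks_of(l,c)[:3]:
    P=world(c,d["region"]);print(l,round(d["p"],2),d["xy"],np.median(P,0).round(3),np.percentile(P,98,axis=0).round(3))
P=world(c,np.ones((384,512),bool))
def box(P,lo,hi): return P[np.all((P>=lo)&(P<=hi),1)]
w=box(P,[.5,-.12,.095],[.62,-.0,.125]);print("rim",len(w),cv2.minEnclosingCircle(w[:,:2].astype(np.float32)))
d=box(P,[.42,.23,.08],[.47,.295,.23]);print("dipper",len(d),d.mean(0))
E
```

```text
7.7667 [0.43612924 0.26544286 0.27217635] [ 49.46804189   9.63479605 -12.28132015  -0.17731431 -68.18404095
 -49.48659778]
lid 0.85 [245.3, 153.3] [0.656 0.051 0.011] [0.686 0.077 0.038]
lid 0.84 [176.1, 166.5] [0.619 0.234 0.019] [0.656 0.272 0.054]
lid 0.3 [370.6, 211.6] [ 0.49  -0.263  0.138] [ 0.498 -0.233  0.168]
mug 0.78 [286.4, 185.5] [ 0.566 -0.061  0.03 ] [0.597 0.007 0.11 ]
rim 220 ((0.5626074075698853, -0.06293287128210068), 0.04005994275212288)
dipper 59 [0.44341163 0.26238528 0.1520597 ]
```

>>> drive_tool --pt "60 0 0 0 0 0 0" --pt "60 0 0 -35 0 0 0" --pt "60 0 0 -35 0 0 0" --pt "60 0 0 -13 0 0 0" --pt "10 0 0 0 0 0 0"

```text
time_s: 8.28
tcp_pos: [0.442, 0.2643, 0.1848]
ee_rot: [[-0.005, -1.0, -0.006], [-1.0, 0.005, -0.006], [0.006, 0.006, -1.0]]
wrist_force: [-0.0, -0.1, -0.4]
gripper_width: 0.571
gripper_force: 0.0
```

>>> drive_tool --pt "0 0 0 0 0 0 0" --pt "0 0 0 0 0 0 0" --pt "0 0 0 0 0 0 0" --pt "0 0 0 0 0 0 0" --pt "0 0 0 0 0 0 0"

```text
time_s: 8.7
tcp_pos: [0.4432, 0.2665, 0.1901]
ee_rot: [[-0.003, -1.0, 0.002], [-1.0, 0.003, 0.002], [-0.002, -0.002, -1.0]]
wrist_force: [0.5, -0.3, 0.5]
gripper_width: 0.234
gripper_force: 0.0
```

>>> drive_tool --pt "0 0 0 0 0 0 0" --pt "0 0 0 0 0 0 0" --pt "0 0 0 0 0 0 0" --pt "0 0 0 0 0 0 0"

```text
time_s: 9.03
tcp_pos: [0.443, 0.2664, 0.1897]
ee_rot: [[-0.003, -1.0, 0.001], [-1.0, 0.003, 0.001], [-0.001, -0.001, -1.0]]
wrist_force: [-0.5, -0.2, 3.6]
gripper_width: 0.127
gripper_force: 30.0
```

>>> drive_tool --pt "0 0 0 20 0 0 0" --pt "0 0 0 37 0 0 0" --pt "0 0 0 37 0 0 0" --pt "0 0 0 38 0 0 0" --pt "0 0 0 38 0 0 0"

```text
time_s: 9.45
tcp_pos: [0.4423, 0.2658, 0.3604]
ee_rot: [[-0.003, -1.0, -0.001], [-1.0, 0.003, -0.0], [0.0, 0.001, -1.0]]
wrist_force: [0.8, -0.4, 0.0]
gripper_width: 0.129
gripper_force: 30.0
```

>>> drive_tool --pt "0 11.9 -38.1 0 0 0 0" --pt "0 11.9 -38.1 0 0 0 0" --pt "0 11.9 -38.1 0 0 0 0" --pt "0 11.9 -38.1 0 0 0 0" --pt "0 11.9 -38.1 0 0 0 0"

```text
time_s: 9.87
tcp_pos: [0.5021, 0.074, 0.3588]
ee_rot: [[-0.002, -1.0, -0.0], [-1.0, 0.002, 0.0], [-0.0, 0.0, -1.0]]
wrist_force: [0.7, -0.1, -0.2]
gripper_width: 0.132
gripper_force: 30.0
```

>>> drive_tool --pt "0 11.9 -38.1 0 0.084 0 0" --pt "0 11.9 -38.1 0 0.084 0 0" --pt "0 11.9 -38.1 0 0.084 0 0" --pt "0 11.9 -38.1 0 0.084 0 0" --pt "0 11.9 -38.1 0 0.083 0 0"

```text
time_s: 10.28
tcp_pos: [0.5619, -0.1166, 0.3595]
ee_rot: [[-0.002, -1.0, 0.002], [-0.912, 0.002, 0.411], [-0.411, -0.001, -0.912]]
wrist_force: [2.0, 0.9, -1.3]
gripper_width: 0.131
gripper_force: 30.0
```

>>> drive_tool --pt "0 0 0 0 0 0 0" --pt "0 0 0 0 0 0 0" --pt "0 0 0 0 0 0 0" --pt "0 0 0 0 0 0 0"

```text
time_s: 10.62
tcp_pos: [0.5615, -0.1136, 0.3591]
ee_rot: [[-0.001, -1.0, -0.001], [-0.914, 0.001, 0.407], [-0.407, 0.001, -0.914]]
wrist_force: [-0.2, 0.3, -0.5]
gripper_width: 0.128
gripper_force: 30.0
```

```bash
python3 - <<'E'
from h import *
c=capture("side"); save("side1.png",c["frame"],(190,90,330,270),3)
s=sense();print(s["tcp_pos"],s["ee_rot"],s["joints"])
P=world(c,np.ones((384,512),bool))
R=np.array(s["ee_rot"]);t=np.array(s["tcp_pos"])
ax=-R[:,2];Q=P-t;sax=Q@ax;r=np.linalg.norm(Q-sax[:,None]*ax,axis=1)
m=(r<.03)&(sax>-.19)&(sax<-.02);W=P[m]
print(m.sum(),"sax min",sax[m].min())
m2=m&(sax>-.13)&(sax<-.03); x=P[m2];mu=x.mean(0);v=np.linalg.svd(x-mu)[2][0];v*=np.sign(v[2]);print("shaft dir",v,"tool",ax,"offset",((mu-t)-((mu-t)@ax)*ax).round(4))
E
```

```text
[ 0.56151611 -0.11297308  0.35954221] [[-9.20955300e-05 -9.99999782e-01 -6.53505231e-04]
 [-9.13599135e-01 -1.81587339e-04  4.06616019e-01]
 [-4.06616049e-01  6.34489332e-04 -9.13598920e-01]] [ -8.3076868   17.45160113  15.67862836 -23.73139524 -91.78239521
   8.30838563]
384 sax min -0.17316637701565654
shaft dir [ 0.00304609 -0.40802845  0.91296413] tool [ 6.53505231e-04 -4.06616019e-01  9.13598920e-01] offset [-0.0024  0.0039  0.0017]
```

>>> drive_tool --pt "0 0 -2 -30 0 0 0" --pt "0 0 0 -30 0 0 0" --pt "0 0 0 -30 0 0 0" --pt "0 0 0 -30 0 0 0" --pt "0 0 0 -20 0 0 0"

```text
time_s: 11.08
tcp_pos: [0.5606, -0.1138, 0.2171]
ee_rot: [[0.0, -1.0, -0.004], [-0.913, -0.001, 0.407], [-0.407, 0.003, -0.913]]
wrist_force: [0.3, -0.3, 0.0]
gripper_width: 0.13
gripper_force: 30.0
```

>>> drive_tool --pt "0 0 0 -15 0 0 0" --pt "0 0 0 -10 0 0 0" --pt "0 0 0 -8 0 0 0" --pt "0 0 0 -5 0 0 0" --pt "0 0 0 0 0 0 0"

```text
time_s: 11.5
tcp_pos: [0.5617, -0.116, 0.1809]
ee_rot: [[-0.002, -1.0, -0.001], [-0.913, 0.001, 0.407], [-0.407, 0.002, -0.913]]
wrist_force: [0.5, 0.2, -0.4]
gripper_width: 0.129
gripper_force: 30.0
```

>>> drive_tool --pt "0 0 0 -4 0 0 0" --pt "0 0 0 -3 0 0 0" --pt "0 0 0 -1 0 0 0" --pt "0 0 0 0 0 0 0"

```text
time_s: 11.83
tcp_pos: [0.5618, -0.1169, 0.1731]
ee_rot: [[-0.003, -1.0, 0.0], [-0.913, 0.003, 0.407], [-0.407, 0.001, -0.913]]
wrist_force: [0.4, -0.3, -0.7]
gripper_width: 0.132
gripper_force: 30.0
```

```bash
python3 - <<'E'
from h import *
c=capture("side"); save("side2.png",c["frame"],(180,110,340,260),3)
s=sense();print(s["tcp_pos"],s["wrist_force"])
E
```

```text
[ 0.56183184 -0.11699603  0.17321275] [-0.82145201  0.28087    -1.07456389]
```

View pics/side2.png

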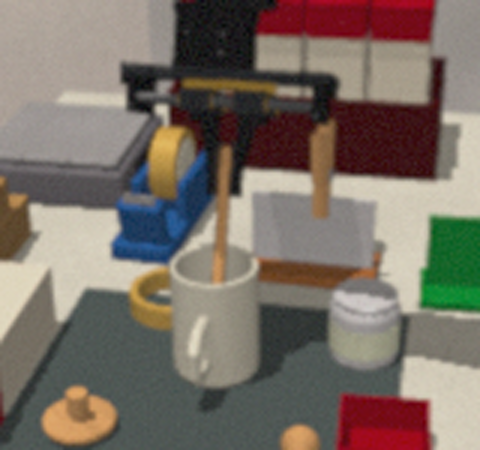

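The dipper shaft (222,200 in the crop) is inside the mug and leans away from the handle, and nothing is touching. I'll lower it the last few mm to contact.

>>> drive_tool --pt "0 0 0 -1.5 0 0 0" --pt "0 0 0 -1 0 0 0" --pt "0 0 0 0 0 0 0" --pt "0 0 0 0 0 0 0"

```text
time_s: 12.22
tcp_pos: [0.5618, -0.1169, 0.1705]
ee_rot: [[-0.003, -1.0, -0.0], [-0.913, 0.003, 0.407], [-0.407, 0.001, -0.913]]
wrist_force: [-0.7, -0.3, -0.7]
gripper_width: 0.125
gripper_force: 30.0
```

>>> drive_tool --pt "0 0 0 -1 0 0 0" --pt "0 0 0 -0.5 0 0 0" --pt "0 0 0 0 0 0 0"

```text
time_s: 12.47
tcp_pos: [0.5619, -0.117, 0.1692]
ee_rot: [[-0.003, -1.0, 0.0], [-0.914, 0.003, 0.407], [-0.407, 0.001, -0.914]]
wrist_force: [0.3, -0.2, 0.6]
gripper_width: 0.128
gripper_force: 30.0
```

>>> drive_tool --pt "30 0 0 -0.8 0 0 0" --pt "50 0 0 0 0 0 0" --pt "60 0 0 0 0 0 0" --pt "60 0 0 0 0 0 0" --pt "60 0 0 0 0 0 0"

```text
time_s: 12.88
tcp_pos: [0.5617, -0.1168, 0.1682]
ee_rot: [[-0.003, -1.0, -0.0], [-0.913, 0.003, 0.407], [-0.407, 0.001, -0.913]]
wrist_force: [-0.5, 0.9, -0.1]
gripper_width: 0.423
gripper_force: 0.0
```

>>> drive_tool --pt "60 0 -6 13 0 0 0" --pt "60 0 -14 32 0 0 0" --pt "60 0 -14 32 0 0 0" --pt "60 0 -14 32 -0.083 0 0" --pt "60 0 -14 32 -0.084 0 0"

```text
time_s: 13.3
tcp_pos: [0.5617, -0.1808, 0.3108]
ee_rot: [[-0.006, -1.0, 0.001], [-0.969, 0.006, 0.246], [-0.246, 0.001, -0.969]]
wrist_force: [0.9, 0.2, 0.1]
gripper_width: 0.596
gripper_force: 0.0
```

>>> drive_tool --pt "100 0 -14 0 -0.084 0 0" --pt "100 -10 -14 0 -0.084 0 0.12" --pt "100 -12 -10 0 -0.084 0 0.12" --pt "100 -12 -8 0 0 0 0.12" --pt "100 -12 -8 0 0 0 0.12"

```text
time_s: 13.72
tcp_pos: [0.5151, -0.2323, 0.3091]
ee_rot: [[0.433, -0.901, -0.025], [-0.901, -0.434, 0.017], [-0.026, 0.015, -1.0]]
wrist_force: [-0.5, -0.3, -0.3]
gripper_width: 0.892
gripper_force: 0.0
```

>>> drive_tool --pt "100 -10 -8 0 0 0 0.12" --pt "100 -10 -8 0 0 0 0.12" --pt "100 -3 -7 0 0 0 0.12" --pt "100 -3 0 0 0 0 0.12" --pt "100 0 0 0 0 0 0.12"

```text
time_s: 14.13
tcp_pos: [0.489, -0.2562, 0.3094]
ee_rot: [[0.865, -0.501, -0.03], [-0.501, -0.865, 0.0], [-0.026, 0.015, -1.0]]
wrist_force: [-0.4, -0.3, 0.2]
gripper_width: 0.998
gripper_force: 0.0
```

>>> drive_tool --pt "100 0 0 0 0 0 0.12" --pt "100 0 0 0 0 0 0.12" --pt "100 0 0 0 0 0 0.1" --pt "100 0 0 0 0 0 0" --pt "100 0 0 0 0 0 0"

```text
time_s: 14.55
tcp_pos: [0.4897, -0.2558, 0.3093]
ee_rot: [[0.981, -0.191, -0.028], [-0.191, -0.981, -0.009], [-0.026, 0.015, -1.0]]
wrist_force: [0.3, -0.1, 0.6]
gripper_width: 1.001
gripper_force: 0.0
```

```bash
python3 - <<'E'
from h import *
s=sense();print(s["tcp_pos"],s["ee_rot"],s["joints"])
def box(P,lo,hi): return P[np.all((P>=lo)&(P<=hi),1)]
for n in("side","top"):
    c=capture(n); save(n+"3.png",c["frame"],(180,110,340,260),3)
    P=world(c,np.ones((384,512),bool))
    sh=box(P,[.5,-.2,.125],[.62,-.05,.21]);mu=sh.mean(0);v=np.linalg.svd(sh-mu)[2][0];v*=np.sign(v[2]);print(n,len(sh),mu,v,sh.max(0),sh.min(0))
    w=box(P,[.5,-.12,.105],[.62,.0,.113]);print(" rim",len(w),cv2.minEnclosingCircle(w[:,:2].astype(np.float32)))
    h=box(P,[.53,-.02,.025],[.60,.03,.085]);print(" handle",len(h),np.median(h[h[:,1]>.005],0).round(4))
    p=box(P,[.46,-.32,.15],[.53,-.20,.175]);print(" peg",len(p),p.min(0),p.max(0)) if len(p) else 0
E
```

```text
[ 0.48971038 -0.25575572  0.30926726] [[ 0.98118218 -0.19105677 -0.02790781]
 [-0.19138143 -0.98147033 -0.00944168]
 [-0.02558679  0.01460504 -0.99956591]] [-10.31986854  13.19008878  -2.80934439   0.84571397 -75.47861811
  89.07088782]
side 126 [ 0.55998958 -0.10838159  0.16065471] [-0.00444649 -0.41796662  0.9084515 ] [ 0.56701336 -0.08890463  0.19491903] [ 0.55428298 -0.12724764  0.12614549]
 rim 177 ((0.5609481930732727, -0.061840370297431946), 0.041237957775592804)
 handle 117 [0.5621 0.0143 0.0601]
 peg 71 [ 0.47994863 -0.28364871  0.15051487] [ 0.49691954 -0.22933616  0.17009814]<stdin>:7: RuntimeWarning: Mean of empty slice.
  ret = um.true_divide(
Traceback (most recent call last):
ValueError: zero-size array to reduction operation maximum which has no identity
```

View pics/side3.png

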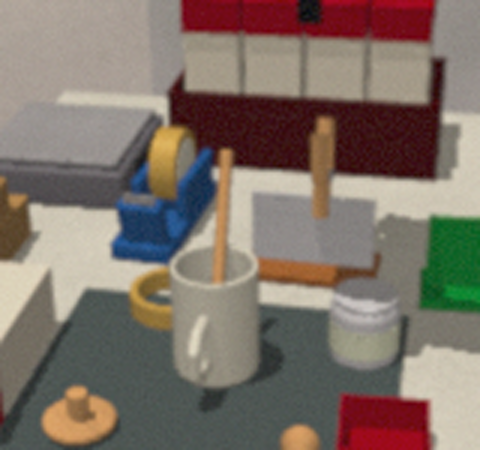

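Side view: the dipper stands released in the mug, its top at (225,155) in the crop leaning away from the handle at about 24.7°, and the mug hasn't moved. Next I'll straighten the tool and go down on the peg's tails.

>>> drive_tool --pt "100 0 0 -20 0.005 -0.014 0.077" --pt "100 0 0 -30 0.005 -0.014 0.077" --pt "100 0 0 -30 0 0 0" --pt "100 0 0 0 0 0 0" --pt "100 0 0 0 0 0 0"

```text
time_s: 15.07
tcp_pos: [0.4892, -0.2559, 0.2285]
ee_rot: [[0.999, -0.037, -0.002], [-0.037, -0.999, -0.002], [-0.002, 0.002, -1.0]]
wrist_force: [0.6, -0.7, 1.2]
gripper_width: 0.999
gripper_force: 0.0
```

>>> drive_tool --pt "100 0 0 -30 0 0 0" --pt "100 0 0 -25 0 0 0" --pt "100 0 0 -13.5 0 0 0" --pt "100 0 0 0 0 0 0" --pt "60 0 0 0 0 0 0"

```text
time_s: 15.48
tcp_pos: [0.4912, -0.2564, 0.1625]
ee_rot: [[0.999, -0.036, 0.003], [-0.036, -0.999, -0.003], [0.003, 0.003, -1.0]]
wrist_force: [0.0, -0.2, 1.4]
gripper_width: 0.973
gripper_force: 0.0
```

>>> drive_tool --pt "20 0 0 0 0 0 0" --pt "0 0 0 0 0 0 0" --pt "0 0 0 0 0 0 0" --pt "0 0 0 0 0 0 0" --pt "0 0 0 0 0 0 0"

```text
time_s: 15.9
tcp_pos: [0.49, -0.2559, 0.1614]
ee_rot: [[0.999, -0.036, 0.002], [-0.036, -0.999, -0.002], [0.002, 0.002, -1.0]]
wrist_force: [0.5, 0.8, -0.5]
gripper_width: 0.629
gripper_force: 0.0
```

>>> drive_tool --pt "0 0 0 0 0 0 0" --pt "0 0 0 0 0 0 0" --pt "0 0 0 0 0 0 0" --pt "0 0 0 0 0 0 0" --pt "0 0 0 0 0 0 0"

```text
time_s: 16.32
tcp_pos: [0.4897, -0.2558, 0.1606]
ee_rot: [[0.999, -0.036, 0.001], [-0.036, -0.999, -0.002], [0.001, 0.002, -1.0]]
wrist_force: [0.1, 0.6, -0.1]
gripper_width: 0.385
gripper_force: 30.0
```

>>> drive_tool --pt "0 0 0 10 0 0 0" --pt "0 0 0 20 0 0 0" --pt "0 0 0 35 0 0 0" --pt "0 0 0 40 0 0 0" --pt "0 0 0 40 0 0 0"

```text
time_s: 16.73
tcp_pos: [0.4892, -0.2558, 0.3079]
ee_rot: [[0.999, -0.036, 0.0], [-0.036, -0.999, -0.002], [0.0, 0.002, -1.0]]
wrist_force: [2.0, -0.5, 0.8]
gripper_width: 0.384
gripper_force: 30.0
```

>>> drive_tool --pt "0 12 38.5 0 0 0 0" --pt "0 12 38.5 0 0 0 0" --pt "0 12 38.5 0 0 0 0.018" --pt "0 12 38.5 0 0 0 0.018" --pt "0 12 38.5 0 0 0 0"

```text
time_s: 17.15
tcp_pos: [0.5499, -0.0617, 0.307]
ee_rot: [[1.0, 0.0, 0.003], [0.0, -1.0, -0.001], [0.003, 0.001, -1.0]]
wrist_force: [0.9, 0.0, -0.0]
gripper_width: 0.379
gripper_force: 30.0
```

>>> drive_tool --pt "0 12 38.5 0 0 0 0" --pt "0 0 0 0 0 0 0" --pt "0 0 0 0 0 0 0" --pt "0 0 0 0 0 0 0"

```text
time_s: 17.48
tcp_pos: [0.5617, -0.0247, 0.3062]
ee_rot: [[1.0, 0.001, 0.001], [0.001, -1.0, -0.002], [0.001, 0.002, -1.0]]
wrist_force: [-0.5, -0.5, -0.3]
gripper_width: 0.384
gripper_force: 30.0
```

```bash
python3 - <<'E'
from h import *
s=sense();t=np.array(s["tcp_pos"]);print(t,s["gripper_width"])
def box(P,lo,hi): return P[np.all((P>=lo)&(P<=hi),1)]
c=capture("side"); save("side4.png",c["frame"],(180,90,340,260),3.4)
P=world(c,np.ones((384,512),bool))
for z0,z1 in((-.1,-.08),(-.08,-.06),(-.06,-.04),(-.04,-.022)):
    p=box(P-t,[-.03,-.05,z0],[.03,.05,z1]);print(z0,len(p),p.mean(0).round(4),p.min(0).round(4),p.max(0).round(4)) if len(p) else 0
w=box(P,[.5,-.12,.105],[.62,.0,.113]);print(" rim",len(w),cv2.minEnclosingCircle(w[:,:2].astype(np.float32)))
E
```

```text
[ 0.56166072 -0.02468256  0.30619024] 0.3842310259772857
-0.1 38 [-0.0021  0.0079 -0.0853] [-0.0089 -0.0176 -0.0908] [ 0.0069  0.0178 -0.08  ]
-0.08 71 [-0.002   0.0086 -0.0703] [-0.0091 -0.01   -0.0795] [ 0.0073  0.0176 -0.0601]
-0.06 71 [-0.0033  0.0091 -0.0489] [-0.0122 -0.0129 -0.06  ] [ 0.0075  0.0192 -0.04  ]
-0.04 70 [-0.0029  0.01   -0.0305] [-0.0091 -0.0146 -0.0399] [ 0.0071  0.0192 -0.022 ]
 rim 178 ((0.5603762865066528, -0.0614808090031147), 0.04103358834981918)
```

View pics/side4.png

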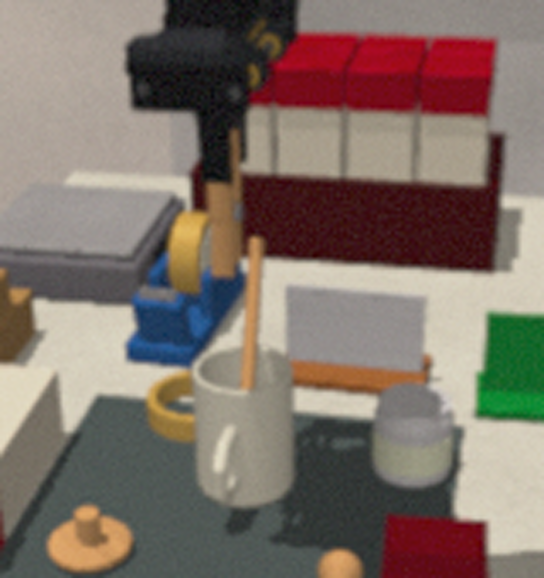

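The peg, at about (223,230) in the crop, is held upright over the handle-side rim, clear of the dipper. I'll lower it over the rim.

>>> drive_tool --pt "0 0 0 -30 0 0 0" --pt "0 0 0 -30 0 0 0" --pt "0 0 0 -20 0 0 0" --pt "0 0 0 -12 0 0 0" --pt "0 0 0 -8 0 0 0"

```text
time_s: 17.95
tcp_pos: [0.5606, -0.0265, 0.2042]
ee_rot: [[1.0, -0.002, -0.002], [-0.002, -1.0, -0.002], [-0.002, 0.002, -1.0]]
wrist_force: [0.7, -0.7, -0.4]
gripper_width: 0.387
gripper_force: 30.0
```

>>> drive_tool --pt "0 0 0 -6 0 0 0" --pt "0 0 0 -6 0 0 0" --pt "0 0 0 -5 0 0 0" --pt "0 0 0 -5 0 0 0" --pt "0 0 0 0 0 0 0"

```text
time_s: 18.37
tcp_pos: [0.5614, -0.0249, 0.1831]
ee_rot: [[1.0, -0.0, -0.0], [-0.0, -1.0, -0.002], [-0.0, 0.002, -1.0]]
wrist_force: [-0.6, 0.1, -0.1]
gripper_width: 0.381
gripper_force: 30.0
```

>>> drive_tool --pt "0 0 0 -3 0 0 0" --pt "0 0 0 -1.5 0 0 0" --pt "0 0 0 0 0 0 0" --pt "0 0 0 0 0 0 0"

```text
time_s: 18.7
tcp_pos: [0.5619, -0.0247, 0.1794]
ee_rot: [[1.0, 0.0, 0.001], [0.0, -1.0, -0.002], [0.001, 0.002, -1.0]]
wrist_force: [1.0, -0.6, -0.3]
gripper_width: 0.387
gripper_force: 30.0
```

>>> drive_tool --pt "45 0 0 0 0 0 0" --pt "50 0 0 0 0 0 0" --pt "55 0 0 0 0 0 0" --pt "60 0 0 0 0 0 0" --pt "75 0 0 0 0 0 0"

```text
time_s: 19.12
tcp_pos: [0.5618, -0.0249, 0.1793]
ee_rot: [[1.0, 0.0, 0.001], [0.0, -1.0, -0.002], [0.001, 0.002, -1.0]]
wrist_force: [0.9, 0.4, -0.4]
gripper_width: 0.601
gripper_force: 0.0
```

>>> drive_tool --pt "80 0 0 0 0 0 0" --pt "80 0 0 0 0 0 0" --pt "80 0 0 0 0 0 0"

```text
time_s: 19.37
tcp_pos: [0.5619, -0.0248, 0.1794]
ee_rot: [[1.0, 0.0, 0.001], [0.0, -1.0, -0.002], [0.001, 0.002, -1.0]]
wrist_force: [0.3, 0.8, 1.0]
gripper_width: 0.774
gripper_force: 0.0
```

>>> drive_tool --pt "80 0 0 10 0 0 0" --pt "80 0 0 25 0 0 0" --pt "80 0 0 35 0 0 0" --pt "80 0 0 40 0 0 0" --pt "80 0 0 40 0 0 0"

```text
time_s: 19.78
tcp_pos: [0.5613, -0.0251, 0.3316]
ee_rot: [[1.0, 0.0, 0.001], [0.0, -1.0, -0.002], [0.001, 0.002, -1.0]]
wrist_force: [0.2, 0.1, 0.4]
gripper_width: 0.798
gripper_force: 0.0
```

>>> drive_tool --pt "80 -35 0 10 0 0 0" --pt "80 -35 0 0 0 0 0" --pt "80 -35 0 0 0 0 0" --pt "80 0 0 0 0 0 0" --pt "80 0 0 0 0 0 0"

```text
time_s: 20.2
tcp_pos: [0.4555, -0.0251, 0.3411]
ee_rot: [[1.0, 0.001, 0.005], [0.001, -1.0, -0.001], [0.005, 0.001, -1.0]]
wrist_force: [0.3, -0.1, 0.2]
gripper_width: 0.803
gripper_force: 0.0
```

```bash
python3 - <<'E'
from h import *
s=sense();print(s["tcp_pos"])
def box(P,lo,hi): return P[np.all((P>=lo)&(P<=hi),1)]
ims=[]
for n in("side","top"):
    c=capture(n); ims.append(cv2.resize(c["frame"][110:260,180:312],None,fx=3,fy=3,interpolation=cv2.INTER_CUBIC))
    P=world(c,np.ones((384,512),bool));print(n)
    p=box(P,[.53,-.07,.15],[.6,.03,.21]);print(" peg",len(p),p.min(0).round(4),p.max(0).round(4),p.mean(0).round(4)) if len(p) else 0
    sh=box(P,[.53,-.2,.125],[.6,-.08,.21]);print(" dipper",len(sh),sh.max(0).round(3),sh.min(0).round(3)) if len(sh) else 0
    w=box(P,[.5,-.12,.02],[.62,0,.1]);w=w[w[:,1]<-.015];print(" mug",w.mean(0).round(4))
    h=box(P,[.53,-.02,.025],[.60,.03,.08]);print(" handle",len(h),np.median(h[h[:,1]>.005],0).round(4))
    p=box(P,[.5,.13,.012],[.74,.35,.06]);p=p[(abs(p[:,0]-.622)<.08)&(abs(p[:,1]-.24)<.08)];print(" lid",p.max(0).round(3),p.min(0).round(3))
save("end.png",np.hstack(ims))
E
```

```text
[ 0.45545585 -0.02506115  0.34110413]
side
 peg 173 [ 0.5518 -0.0488  0.1502] [0.57   0.0014 0.189 ] [ 0.5598 -0.0219  0.1715]
 dipper 110 [ 0.566 -0.089  0.197] [ 0.555 -0.128  0.126]
 mug [ 0.5521 -0.0394  0.0648]
 handle 113 [0.5624 0.0149 0.0588]
 lid [0.701 0.279 0.057] [0.58  0.16  0.013]
top
 peg 49 [ 0.5557 -0.0503  0.1508] [ 0.5715 -0.0029  0.1881] [ 0.5639 -0.0161  0.1744]
 dipper 45 [ 0.568 -0.109  0.194] [ 0.557 -0.131  0.156]
 mug [ 0.5945 -0.0658  0.0613]
 handle 61 [0.5627 0.0097 0.0657]
 lid [0.702 0.32  0.059] [0.55  0.182 0.012]
```

View pics/end.png

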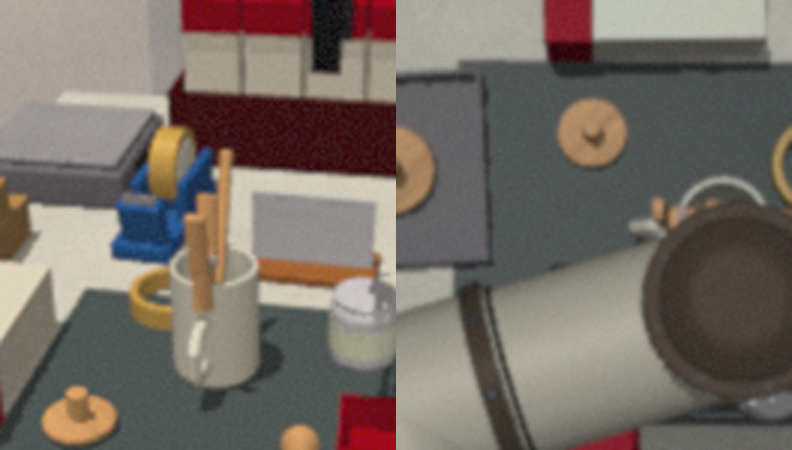

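The peg stands upright on the rim above the handle at (200,260), with its top at z = 0.189 and its jaws about 21 mm over the edge. The dipper leans on the opposite side, the lid lies in the tray and the mug hasn't moved, so I'm handing in.

```bash
python3 -c "
from h import *
print(finish_job())"
```

```text
the job is handed in; nothing more can be done
None
```

The gift mug is made up and the job was handed in after about 20 s of the 69 s: the lid lies knob up in the tray, the dipper leans on the rim opposite the handle, and the peg is clipped upright above the handle. The mug and the other things near the work looked undisturbed in the last pictures; the judge returned no verdict.

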